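Show a boxcar's wheels to the inspection camera

TASK

Take the red boxcar out of the row of cars on the test track and hold it up to the inspection camera for a picture of its wheels: underside squarely facing the lens, the car's length running level across the picture, and the middle of its underside on the lens axis at the camera's focus distance of 12 cm. Finish while holding it still there, carried by the gripper alone. Do not touch the camera, and leave the other cars and everything else on the layout where they stand.

Things in the scene. Friction and masses are not known exactly. Their poses are not given: they have to be found in the camera images.
- boxcar: Red model boxcar to show, loose, 0.09-0.18 kg, on its wheels on the track. Body 140 x 32 mm wide, flat sides from 11 to 45 mm above the wheel treads, roof to 48. Trucks 28 wide, centred 47 either side of the middle; couplers stick out 9 at the ends and part when it is lifted straight up. Origin: middle of the underside at wheel-tread (rail top) level. x along its length, y across, z up.
- green_boxcar: A car of the same shape and size in dark green, loose, on the same track; to be left alone. Same frame as the red one.
- tankcar: Black tank car, 140 long x 33 wide x 54 high, loose, on the same track; to be left alone. Origin and axes as for the red boxcar.
- track: Fixed test track: grey ballast strip 580 x 46 mm, brown ties, two rails whose tops are 10 above the table, red bumper stops (23 high) 268 either side of the middle. The three cars stand on it in a row in any order, 155 from middle to middle, bodies 15 apart. Origin: centre of its underside, on the table; x along the track, z up.
- camera_head: Inspection camera: white barrel 33 mm in diameter, 80 long, black front ring 38 wide with small lights round the lens, clamped on a fixed low stand. It looks up and towards the robot, its axis leaning 35 degrees from vertical. Origin: centre of the lens front, 108 above the table; z out along the lens axis, y level (the picture's width).
- focus (a point): The camera's focus point in the air: on the lens axis, 120 mm out from the lens front, 206 mm above the table. The middle of the boxcar's underside (its origin) belongs here.
- camera_stand: Fixed stand of the camera: dark round foot 110 in diameter, post 30 mm behind its centre up to 105 mm. Origin: centre of the foot's underside; the camera looks towards its -x, so its bearing on the table is the stand's yaw; z up.
- oiler: Small clear oil bottle with red cap, 28 in diameter, 85 high, loose bystander. Origin: centre of its underside.
- paint_jar: Small jar of yellow model paint with a white cap, 34 in diameter, 48 high, loose bystander. Origin: centre of its underside.
- mug: Blue mug, 80 in diameter, 92 high, handle to its +y, loose bystander. Origin: centre of its underside.
- tree: Orange model tree on a 40 mm round foot, 110 high, loose bystander. Origin: centre of its underside.

How it is judged:
At the end, for the whole second after the job is handed in: Red boxcar held still by the fingers alone, 170 mm or more up, middle of its underside within 20 mm of the focus point, underside facing the lens and length across the picture, each within 0.17 rad. Other two cars upright, within 12 mm of their starts; other loose things within 30 mm (distance between boxcar and focus below 0.02 m and angle between the z axis of boxcar and the z axis of camera_head, either way round below 0.17 rad and angle between the x axis of boxcar and the y axis of camera_head, either way round below 0.17 rad and angle between boxcar's own z axis and vertical below 1 rad and height (world z) of boxcar above 0.17 m and contact force between the fingers and boxcar above 0.5 N and contact force between boxcar and camera_head below 0.1 N and linear speed of boxcar below 0.02 m/s and angular speed of boxcar below 0.15 rad/s and distance of each of green_boxcar, tankcar from where it was at the start of the episode below 0.012 m and angle between each of green_boxcar, tankcar's own z axis and vertical below 0.1 rad and distance of each of oiler, paint_jar, mug, tree from where it was at the start of the episode below 0.03 m); the arm keeps its last pose, push and grip.
It fails at once if another car of the row is shoved (12 mm) or tipped (distance of any of green_boxcar, tankcar from where it was at the start of the episode above 0.012 m or angle between any of green_boxcar, tankcar's own z axis and vertical above 0.2 rad).
It fails at once if another loose thing is moved by 30 mm or more (distance of any of oiler, paint_jar, mug, tree from where it was at the start of the episode above 0.03 m).
It fails at once if the camera or its stand is touched by the robot or the boxcar (contact force between any of the arm, the fingers, boxcar and camera_head above 1 N or contact force between any of the arm, the fingers, boxcar and camera_stand above 1 N).
It also fails if it takes over 35 s, if anything falls off the work surface, if the arm or the gripper's body presses on something with over 40 N, if the wrist force passes 120 N, or if a joint passes its speed limit or range.

ROBOT

A 6-joint arm with a two-finger parallel gripper is mounted at the origin on the work surface. World frame = base frame: x ahead of the robot, y to its left, z up, the work surface at z = 0. Lengths are in m, angles in rad, forces in N, time in s.
With the tool pointing down it reaches from about 0.25 to 0.85 m from the base axis. Payload 12.5 kg.
Tool frame: the origin (TCP) lies between the finger pads; the fingertips stand 14 mm ahead of it and the grasp point (between the pads) lies 5 mm behind it (arm.tip_reach is the distance from the TCP to the fingertips, in m); z points along the fingers, y is the line along which they close (so a half turn about z gives the same grasp; the last joint's range is limited). The gripper opens to 93 mm and grips with 3 to 60 N. Pads are 15 mm wide; open, the fingers measure 128 mm over their backs; the gripper's body (75 mm by 188 mm) begins 65 mm behind the grasp point.
Start: joints at [-1.249, 0.351, 1.652, -0, 1.139, -0.085], TCP at [0.218, -0.505, 0.233] pointing down, gripper open.
Joint ranges: [-2.75, 2.75], [-0.79, 2.1], [0.01, 2.65], [-1.57, 4.71], [0.07, 3.14], [-2.87, 2.87]. Speed limits (rad/s): [2.22, 2.22, 2.79, 3.14, 3.14, 3.14].

INTERFACE

Orientations are given as a unit quaternion [w, x, y, z].
In Python, from plant import arm gives the robot as it stands.
- The arm moves only by the tool jog_arm, called after "Emit:" as name(argument=value, ...) on one line, values as JSON. Schema: {"type":"object","properties":{"segments":{"type":"string"},"aperture":{"type":"number"},"force":{"type":"number"},"only":{"type":"string"},"quiet":{"type":"boolean"},"lines":{"type":"string"}},"required":["segments"],"additionalProperties":false}. segments is a string of 1 to 8 rows, parted by a bar, with the numbers parted by spaces; each row has 6 numbers: dx, dy, dz in normalised numbers (1 is 1 m), then a rotation vector rx, ry, rz in parts of the range, where 1.0 means pi rad; each row is the pose to reach, as a shift and turn from the pose commanded when the call began, along the tool's axes at that moment; what a row does not reach only later rows make up. A row lasts 1/8 s, in which the tool goes at most 0.0625 m and 0.188 rad, less where a joint would pass 70% of its speed; a pose out of reach is approached as far as the arm can. aperture is the opening from 0.0 (shut) to 1.0 (fully open), set as the call begins (left out keeps the last). The fingers move at their own pace and stop on an object; force is the grip in N (left out, the last holds). Time passes only in rows, so rows that do not move let the fingers close. The tool returns the time, the measured TCP pose, the force, the opening and the grip force at its end. only (a regular expression) keeps the lines of the reply that match it, lines (a string "A,B") keeps lines A to B, and quiet returns only ok. A shift or turn number past 1, either way, is cut back to 1. Input that does not fit is refused with a message, and nothing moves.
- arm.state(): the state, without advancing time (a new reading comes with each control period).
- arm.get_image(name): name is "scene" or "top"; returns a dict with "pixels" (400x640x3 uint8, red, green, blue), "vfov" (degrees; the focal length in pixels is half the picture's height over the tangent of half this angle, whatever the lens; pixels are square), "cx", "cy" (the principal point, pixels), "world_from_camera" (4x4, takes a point from camera to world coordinates). Camera axes: x right, y down, z forward; pixel columns grow to the right and rows downward; lengths in m; the calibration is good to about 2 mm. A picture is of the moment at which its call begins. There is no depth.
- arm.close_job(): hands the job in; it is judged then, once.
The state is a dict: "clock": time; "joint_positions": joint angles; "qd": joint speeds; "joint_efforts": joint torques, N m; "eef_pos": TCP position; "tool_rot": TCP orientation; "wrist_force": force on the tool from outside, world axes, zero at the start; "torque": the same for the moment, N m; "finger_gap": opening from 0.0 (shut) to 1.0 (fully open); "gripper_force": force on a finger pad.
Only numpy, scipy, OpenCV 4.12 (cv2) and the standard library are available. Lean on these libraries where they do the work, as an engineer would, in place of code of your own. Each camera call takes 0.05 s, during which the arm holds its last target. There are 200 camera calls.

## Working session

There is one attempt and no reset: what is moved stays moved. The work goes in short steps, Python scripts to look and compute and a tool call to move; the robot and the scene stay as the last step left them, time stands still between calls to the robot, and variables do not carry over. Pictures are saved under pics/ and viewed, at most 10 in all, crops included, and the job is handed in when it is done.

```bash
ls; mkdir -p pics
```

Run:
```python
from plant import arm
import cv2,pickle
for n in("scene","top"):
    i=arm.get_image(n);pickle.dump(i,open(f"pics/{n}.pkl","wb"))
    cv2.imwrite(f"pics/{n}0.png",i["pixels"][:,:,::-1])
    print(n,i["vfov"],i["cx"],i["cy"],i["world_from_camera"].round(3).tolist() if hasattr(i["world_from_camera"],'round') else i["world_from_camera"])
s=arm.state();print(s["eef_pos"],s["tool_rot"],s["clock"],s["finger_gap"])
```

```text
pics
plant.py
scene 52.191135885557614 326.0464699025506 199.45964288433674 [[-0.546, 0.655, -0.523, 1.139], [0.838, 0.427, -0.34, 0.349], [0.001, -0.624, -0.782, 0.961], [0.0, 0.0, 0.0, 1.0]]
top 45.257359373686576 319.24999621042457 200.28163945883352 [[-0.013, -0.98, 0.196, 0.261], [-1.0, 0.017, 0.019, -0.023], [-0.022, -0.196, -0.98, 1.672], [0.0, 0.0, 0.0, 1.0]]
[ 0.21754126 -0.50484844  0.23216383] [-5.00567150e-04  9.79387544e-01  2.01989565e-01 -6.29461876e-05] 0.1 1.0008330378149783
```

View pics/top0.png

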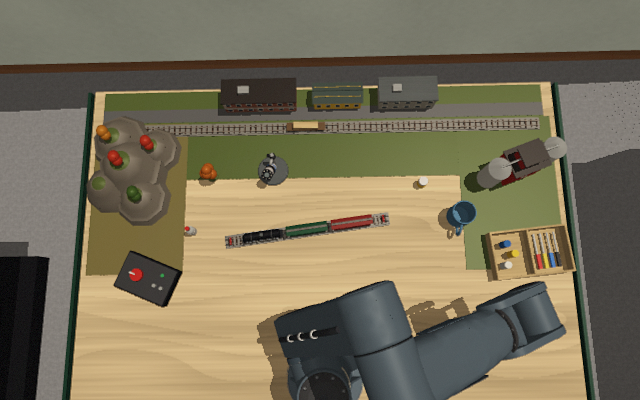

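View pics/scene0.png

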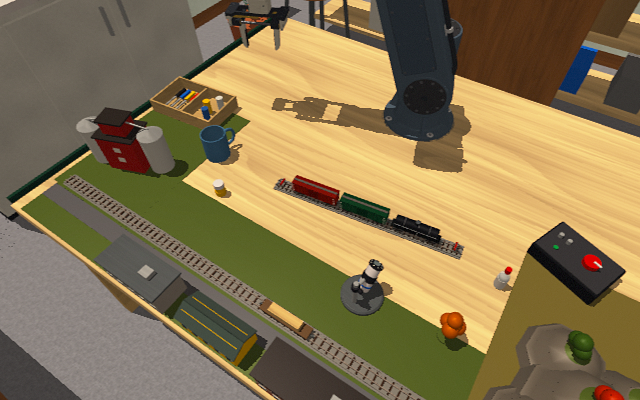

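The top view shows the track from (227,241) to (388,218), with the red car at (352,222), next to the right bumper. The camera is at (270,170). Next I'll enlarge crops of both views.

Run:
```python
import pickle,cv2,numpy as np
t=pickle.load(open("pics/top.pkl","rb"))["pixels"][:,:,::-1];s=pickle.load(open("pics/scene.pkl","rb"))["pixels"][:,:,::-1]
r=lambda im,x,y,w,h,k:cv2.resize(im[y:y+h,x:x+w],None,fx=k,fy=k,interpolation=cv2.INTER_CUBIC)
# A: top (220,145) 180x110 x4.4 ; B scene (265,165) 205x130 ... 
a=r(t,222,205,180,45,4.4);
b=np.hstack([r(t,250,145,50,50,6),r(s,330,250,66,66,300/66)])
cv2.imwrite("pics/c1.png",np.vstack([a,np.pad(b,((0,0),(0,a.shape[1]-b.shape[1]),(0,0)))]))
cv2.imwrite("pics/c2.png",r(s,265,165,200,100,4))
```

```text
(no output)
```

View pics/c1.png

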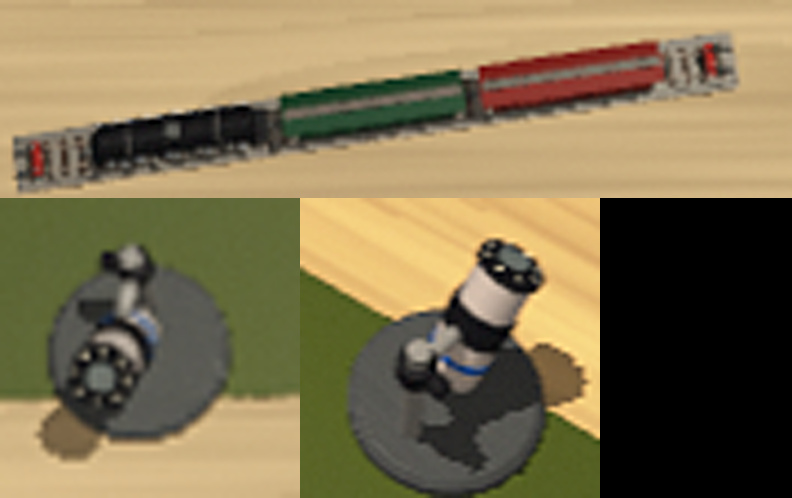

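View pics/c2.png

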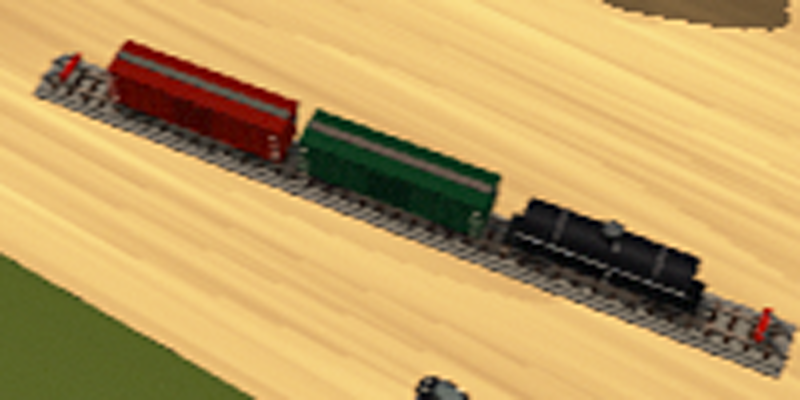

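The crops show, in crop pixels:
- **Ballast corners, top view:** (14,140), (20,192), (733,34) and (739,86).
- **Red roof stripe:** (480,83) to (661,60) in the top view, and (118,58) to (293,115) in c2.
- **Lens centre:** (100,376) in the top view and (512,262) in the scene view.
- **Foot centre:** about (141,353) and (446,402).

Create h.py:
```python
import pickle,numpy as np
from scipy.optimize import least_squares
I={n:pickle.load(open(f"pics/{n}.pkl","rb")) for n in("top","scene")}
def ray(n,u,v):
    i=I[n];f=200/np.tan(np.radians(i["vfov"]/2));T=np.array(i["world_from_camera"])
    return T[:3,3],T[:3,:3]@np.array([(u-i["cx"])/f,(v-i["cy"])/f,1])
def at(n,u,v,z):
    o,d=ray(n,u,v);return o+d*(z-o[2])/d[2]
def proj(n,p):
    i=I[n];f=200/np.tan(np.radians(i["vfov"]/2));T=np.linalg.inv(np.array(i["world_from_camera"]));q=T[:3,:3]@p+T[:3,3]
    return np.array([q[0]/q[2]*f+i["cx"],q[1]/q[2]*f+i["cy"]])
cr=lambda x,y,x0,y0,k,ox=0,oy=0:((x-ox+.5)/k-.5+x0,(y-oy+.5)/k-.5+y0)
A=lambda x,y:cr(x,y,222,205,4.4); B=lambda x,y:cr(x,y,250,145,6,0,198); C=lambda x,y:cr(x,y,330,250,66/14.52,300,198) if 0 else cr(x,y,330,250,300/66,300,198)
D=lambda x,y:cr(x,y,265,165,4)
```

Run:
```python
from h import *
for c in [(14,140),(20,192),(733,34),(739,86)]: print("bal",at("top",*A(*c),.005).round(4))
for c in [(480,83),(661,60),(281,110),(464,84)]: print("top ridge",at("top",*A(*c),.058).round(4))
for c in [(118,58),(293,115),(312,127),(495,187)]: print("sc ridge",at("scene",*D(*c),.058).round(4))
for c in [(38,95),(780,377),(795,325)]: print("sc bal",at("scene",*D(*c),.005).round(4))
print("lens",at("top",*B(100,376),.108).round(4),at("scene",*C(512,262),.108).round(4))
print("foot",at("top",*B(141,353),.006).round(4),at("scene",*C(446,402),.006).round(4))
print("rear",at("top",*B(140,325),.045).round(4),at("scene",*C(461,370),.045).round(4))
```

```text
bal [0.472  0.3425 0.005 ]
bal [0.4305 0.3367 0.005 ]
bal [ 0.5479 -0.2322  0.005 ]
bal [ 0.5059 -0.2352  0.005 ]
top ridge [ 0.5038 -0.0292  0.058 ]
top ridge [ 0.5194 -0.1692  0.058 ]
top ridge [0.4853 0.1246 0.058 ]
top ridge [ 0.5032 -0.0169  0.058 ]
sc ridge [ 0.5225 -0.164   0.058 ]
sc ridge [ 0.4982 -0.0272  0.058 ]
sc ridge [ 0.5002 -0.01    0.058 ]
sc ridge [0.4765 0.124  0.058 ]
sc bal [ 0.5504 -0.2233  0.005 ]
sc bal [0.475  0.3453 0.005 ]
sc bal [0.4305 0.3386 0.005 ]
lens [0.6674 0.185  0.108 ] [0.6672 0.1847 0.108 ]
foot [0.7076 0.1741 0.006 ] [0.7085 0.1769 0.006 ]
rear [0.7141 0.1702 0.045 ] [0.7055 0.1814 0.045 ]
```

Add to h.py:
```python
from scipy.spatial.transform import Rotation as Ro
psi=np.radians(-13);a=np.array([-np.sin(.6109)*np.cos(psi),-np.sin(.6109)*np.sin(psi),np.cos(.6109)])
lens=np.array([.6673,.185,.108]);focus=lens+.12*a
red=np.array([.5105,-.0985,.010]);d=np.array([-.1308,.9914,0])
def rot(x,z): return Ro.from_matrix(np.c_[x,np.cross(z,x),z])
Rdown=rot(d,np.array([0,0,-1.])); Rfin=rot(np.array([-np.sin(psi),np.cos(psi),0]),-a)
def need(p,R):
    from plant import arm
    s=arm.state();q=s["tool_rot"];T=Ro.from_quat([*q[1:],q[0]])
    print("shift",T.inv().apply(p-np.array(s["eef_pos"])).round(4),"rot",(T.inv()*R).as_rotvec().round(4),"t",s["clock"])
```

Run:
```python
from h import *
import cv2
print(focus,Rdown.as_matrix().round(2).tolist()); need(red+[0,0,.14],Rdown)
# overlay barrel model for psi=-13
ims=[]
for n,(x,y) in (("top",(245,145)),("scene",(335,248))):
    k=8;im=cv2.resize(I[n]["pixels"][y:y+48,x:x+48,::-1],None,fx=k,fy=k,interpolation=cv2.INTER_CUBIC)
    for L,r,col in((0,.019,(0,255,255)),(-.08,.0165,(255,0,255))):
        u=np.array([-np.sin(psi),np.cos(psi),0]);v=np.cross(a,u)
        P=np.array([proj(n,lens+L*a+r*(u*np.cos(t)+v*np.sin(t))) for t in np.linspace(0,6.28,40)])
        cv2.polylines(im,[np.int32(((P-[x,y])+.5)*k)],True,col,1)
    c=np.array([lens[0],lens[1],0])-a*[1,1,0]*.042/.574
    P=np.array([proj(n,c+[.055*np.cos(t),.055*np.sin(t),.006]) for t in np.linspace(0,6.28,60)])
    cv2.polylines(im,[np.int32(((P-[x,y])+.5)*k)],True,(0,255,0),1)
    ims.append(im)
cv2.imwrite("pics/ov.png",np.hstack(ims))
```

```text
[0.60023159 0.20048396 0.20629585] [[-0.13, 0.99, 0.0], [0.99, 0.13, 0.0], [0.0, 0.0, -1.0]]
shift [ 0.4298 -0.2572  0.0825] rot [-8.0000e-04 -7.0000e-04 -1.2952e+00] t 0.1
```

View pics/ov.png

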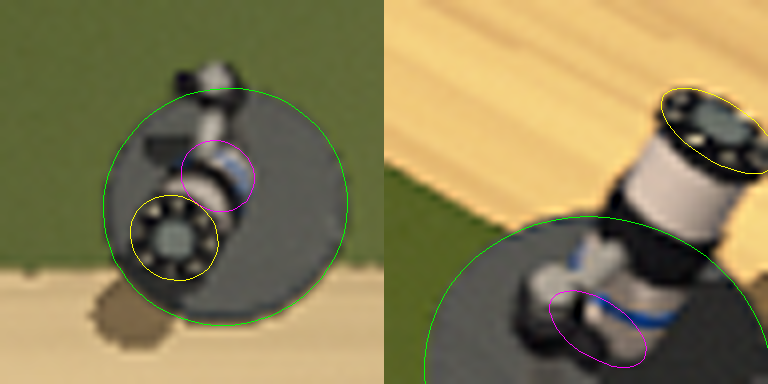

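The model fits the foot and ring. The rear of the barrel looks further right than drawn, at about (640,330) in the scene half, so I'll check the yaw more closely.

Run:
```python
from h import *
import cv2
print("knob z.1/.09",at("top",271.6,154.7,.105).round(3),at("scene",*C(420,352),.105).round(3))
rows=[]
for ps in(-16,-22,-28):
  psi=np.radians(ps);a=np.array([-np.sin(.6109)*np.cos(psi),-np.sin(.6109)*np.sin(psi),np.cos(.6109)]);ims=[]
  u=np.array([-np.sin(psi),np.cos(psi),0]);v=np.cross(a,u)
  for n,(x,y) in (("top",(245,150)),("scene",(340,252))):
    k=6;im=cv2.resize(I[n]["pixels"][y:y+48,x:x+44,::-1],None,fx=k,fy=k,interpolation=cv2.INTER_CUBIC)
    Q=np.vstack([[proj(n,lens+L*a+.0165*(u*np.cos(t)+v*np.sin(t))) for t in np.linspace(0,6.28,60)] for L in(-.006,-.08)])
    H=cv2.convexHull(np.float32(Q))[:,0]
    cv2.polylines(im,[np.int32(((H-[x,y])+.5)*k)],True,(255,0,255),1)
    f=np.array([.708,.1755,0]);P=np.array([proj(n,f+.03*np.array([np.cos(psi),np.sin(psi),0])+[0,0,h]) for h in(.0,.105)])
    cv2.polylines(im,[np.int32(((P-[x,y])+.5)*k)],False,(0,255,255),1)
    ims.append(im)
  rows.append(np.vstack(ims))
cv2.imwrite("pics/ov2.png",np.hstack(rows))
```

```text
knob z.1/.09 [0.736 0.168 0.105] [0.737 0.17  0.105]
```

View pics/ov2.png

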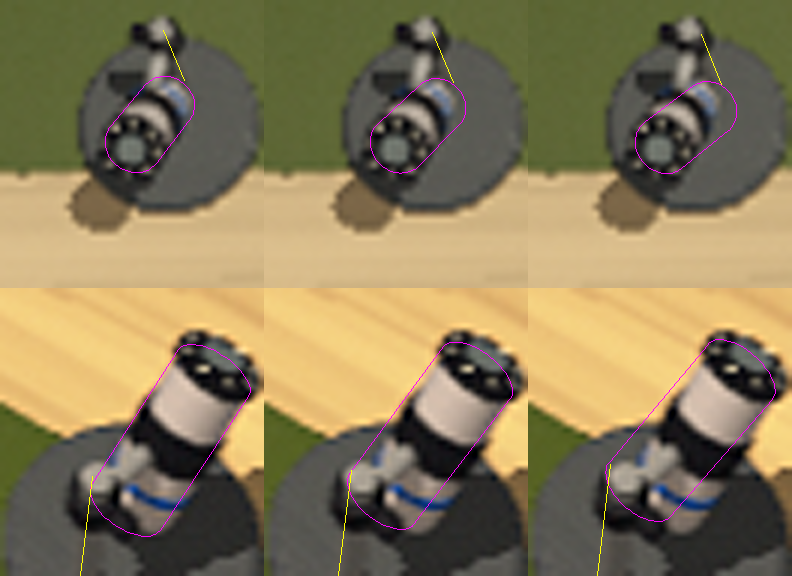

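The manual's scale: turns go in shares of pi rad. Converting my numbers, -1.18 rad / 3.1416 = -0.3756.

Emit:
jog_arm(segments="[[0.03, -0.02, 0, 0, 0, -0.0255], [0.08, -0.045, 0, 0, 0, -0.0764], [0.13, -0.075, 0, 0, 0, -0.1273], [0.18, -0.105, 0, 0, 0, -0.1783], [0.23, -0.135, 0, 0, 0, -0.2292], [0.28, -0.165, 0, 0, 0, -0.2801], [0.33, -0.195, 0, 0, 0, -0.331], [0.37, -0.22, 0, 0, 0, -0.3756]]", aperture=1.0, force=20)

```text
refused: segments: the value is not of type 'string' (schema: type "string"). Nothing was moved.
```

Nothing moved. I misread the format; it is rows parted by a bar, with the numbers parted by spaces. Resending.

Emit:
jog_arm(segments="0.03 -0.02 0 0 0 -0.0255 | 0.08 -0.045 0 0 0 -0.0764 | 0.13 -0.075 0 0 0 -0.1273 | 0.18 -0.105 0 0 0 -0.1783 | 0.23 -0.135 0 0 0 -0.2292 | 0.28 -0.165 0 0 0 -0.2801 | 0.33 -0.195 0 0 0 -0.331 | 0.37 -0.22 0 0 0 -0.3756", aperture=1.0, force=20)

```text
clock: 1.1
eef_pos: [0.4712, -0.1547, 0.2325]
tool_rot: [-0.0, 0.699, 0.715, -0.0]
wrist_force: [0.1, -0.6, 0.6]
finger_gap: 1.001
gripper_force: 0.0
```

The post top, foot centre and lens line up on a bearing of about −13°, and the −16° barrel overlay also fits well. I'll use −14°, which is well inside tolerance.

```bash
sed -i 's/psi=np.radians(-13)/psi=np.radians(-14)/' h.py
```

Run:
```python
from h import *
need(red+[0,0,.09],Rdown);need(red+[0,0,.025],Rdown)
```

```text
shift [0.0553 0.0405 0.1325] rot [-0.0002 -0.0002 -0.1095] t 1.1
shift [0.0553 0.0405 0.1975] rot [-0.0002 -0.0002 -0.1095] t 1.1
```

Converted, -0.11 rad / 3.1416 = -0.035.

Emit:
jog_arm(segments="0.02 0.015 0.03 0 0 -0.0127 | 0.04 0.03 0.07 0 0 -0.0255 | 0.055 0.0405 0.11 0 0 -0.035 | 0.055 0.0405 0.125 0 0 -0.035 | 0.055 0.0405 0.125 0 0 -0.035")

```text
clock: 1.72
eef_pos: [0.5095, -0.1014, 0.1074]
tool_rot: [-0.001, 0.661, 0.75, -0.0]
wrist_force: [-0.2, -1.4, 0.1]
finger_gap: 1.002
gripper_force: 0.0
```

Run:
```python
from h import *
from plant import arm
import cv2
need(red+[0,0,.025],Rdown)
t=arm.get_image("top")["pixels"][205-30:205+60,290:410,::-1];s=arm.get_image("scene")["pixels"][120:230,260:380,::-1]
cv2.imwrite("pics/pre.png",np.hstack([cv2.resize(t,(400,300),interpolation=2),cv2.resize(s,(400,367),interpolation=2)[:300]]))
```

```text
shift [0.0027 0.0014 0.0724] rot [-0.0014 -0.0005 -0.0058] t 1.725
```

View pics/pre.png

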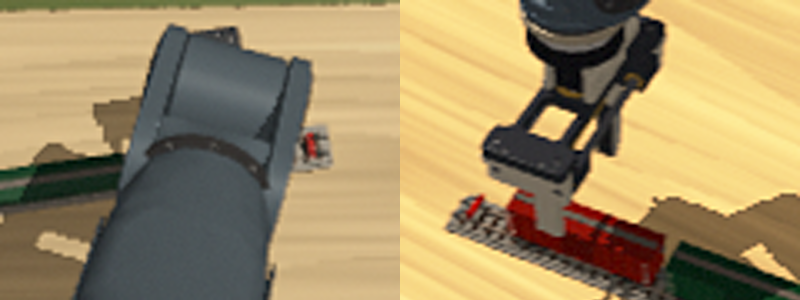

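The fingers are astride the red car, slightly towards its left half. I'll descend with a 2–3 mm correction.

Emit:
jog_arm(segments="0.001 0 0.015 0 0 0 | 0.0025 0.001 0.035 0 0 0 | 0.0025 0.001 0.055 0 0 0 | 0.0025 0.001 0.068 0 0 0 | 0.0025 0.001 0.0724 0 0 0 | 0.0025 0.001 0.0724 0 0 0")

```text
clock: 2.58
eef_pos: [0.5108, -0.0985, 0.0354]
tool_rot: [0.0, 0.661, 0.75, 0.0]
wrist_force: [0.6, 0.3, 0.3]
finger_gap: 1.0
gripper_force: 0.0
```

Emit:
jog_arm(segments="0 0 0 0 0 0 | 0 0 0 0 0 0 | 0 0 0 0 0 0 | 0 0 0 0 0 0 | 0 0 0 0 0 0 | 0 0 0 0 0 0 | 0 0 0 0 0 0 | 0 0 0 0 0 0", aperture=0, force=25)

```text
clock: 3.58
eef_pos: [0.5107, -0.0984, 0.0352]
tool_rot: [-0.0, 0.661, 0.75, -0.0]
wrist_force: [-0.4, -0.6, 0.2]
finger_gap: 0.343
gripper_force: 25.0
```

Gripped: gap 0.343 × 93 mm ≈ 32 mm. Now I'll lift straight up, slowly at first.

Emit:
jog_arm(segments="0 0 -0.005 0 0 0 | 0 0 -0.015 0 0 0 | 0 0 -0.03 0 0 0 | 0 0 -0.055 0 0 0 | 0 0 -0.085 0 0 0 | 0 0 -0.12 0 0 0 | 0 0 -0.155 0 0 0 | 0 0 -0.19 0 0 0")

```text
clock: 4.58
eef_pos: [0.5104, -0.0983, 0.2275]
tool_rot: [0.0, 0.661, 0.75, 0.0]
wrist_force: [0.2, -1.0, -0.7]
finger_gap: 0.342
gripper_force: 25.0
```

Emit:
jog_arm(segments="0 0 -0.02 0 0 0 | 0 0 -0.025 0 0 0 | 0 0 -0.025 0 0 0")

```text
clock: 4.95
eef_pos: [0.5105, -0.0983, 0.2502]
tool_rot: [0.0, 0.661, 0.75, 0.0]
wrist_force: [-0.0, 0.9, -1.5]
finger_gap: 0.344
gripper_force: 25.0
```

Run:
```python
from h import *
up=focus-Rfin.apply([0,0,.025])
need(up+[0,0,.05],Rfin); need(up,Rfin)
```

```text
shift [ 0.2915  0.1137 -0.0266] rot [-0.6038 -0.1131  0.3587] t 4.95
shift [0.2915 0.1137 0.0234] rot [-0.6038 -0.1131  0.3587] t 4.95
```

Converted, -0.58 rad / 3.1416 = -0.1846.

Emit:
jog_arm(segments="0.02 0.01 -0.01 -0.0127 -0.0025 0.0064 | 0.06 0.025 -0.02 -0.0382 -0.007 0.0223 | 0.1 0.04 -0.0266 -0.0637 -0.0121 0.0382 | 0.14 0.055 -0.0266 -0.0923 -0.0172 0.0541 | 0.18 0.07 -0.0266 -0.1178 -0.0223 0.07 | 0.22 0.085 -0.0266 -0.1432 -0.0271 0.0859 | 0.255 0.1 -0.0266 -0.1687 -0.0318 0.1003 | 0.28 0.109 -0.0266 -0.1846 -0.0347 0.1098")

```text
clock: 5.95
eef_pos: [0.5831, 0.1947, 0.2754]
tool_rot: [0.228, 0.75, 0.595, 0.178]
wrist_force: [0.6, -0.1, -0.6]
finger_gap: 0.344
gripper_force: 25.0
```

Emit:
jog_arm(segments="0 0 0 0 0 0 | 0 0 0 0 0 0")

```text
clock: 6.2
eef_pos: [0.5833, 0.1925, 0.2761]
tool_rot: [0.228, 0.75, 0.595, 0.177]
wrist_force: [-1.3, -0.4, -0.9]
finger_gap: 0.342
gripper_force: 25.0
```

Run:
```python
from h import *
need(focus-Rfin.apply([0,0,.025]),Rfin)
```

```text
shift [ 0.0133 -0.0269  0.0412] rot [-0.0257 -0.0033  0.0148] t 6.2
```

Converted, -0.0257 rad / 3.1416 = -0.0082.

Emit:
jog_arm(segments="0.002 -0.004 0.006 -0.0013 0 0.0006 | 0.005 -0.011 0.016 -0.0032 -0.0003 0.0019 | 0.009 -0.018 0.027 -0.0054 -0.0006 0.0032 | 0.012 -0.024 0.037 -0.0073 -0.001 0.0041 | 0.0133 -0.0269 0.0412 -0.0082 -0.0011 0.0047 | 0.0133 -0.0269 0.0412 -0.0082 -0.0011 0.0047 | 0.0133 -0.0269 0.0412 -0.0082 -0.0011 0.0047")

```text
clock: 7.08
eef_pos: [0.5872, 0.2055, 0.2281]
tool_rot: [0.237, 0.752, 0.587, 0.186]
wrist_force: [-0.5, 0.2, -1.1]
finger_gap: 0.341
gripper_force: 25.0
```

Run:
```python
from h import *
from plant import arm
import cv2
need(focus-Rfin.apply([0,0,.025]),Rfin)
ims=[]
xc=np.array([-np.sin(psi),np.cos(psi),0]);yc=np.cross(a,xc)
for n,(x,y) in(("top",(220,130)),("scene",(320,170))):
    im=cv2.resize(arm.get_image(n)["pixels"][y:y+100,x:x+100,::-1],(400,400),interpolation=2)
    P=[proj(n,focus+xc*sx*.07+yc*sy*.016+a*h) for h in(.011,.045) for sx,sy in((1,1),(1,-1),(-1,-1),(-1,1))]
    P=np.int32((np.array(P)-[x,y]+.5)*4)
    cv2.polylines(im,[P[:4]],True,(255,255,0),1);cv2.polylines(im,[P[4:]],True,(0,255,0),1);ims.append(im)
cv2.imwrite("pics/fin.png",np.hstack(ims))
```

```text
shift [-0.0006 -0.0012  0.0007] rot [ 0.0024 -0.0009 -0.0014] t 7.075
```

View pics/fin.png

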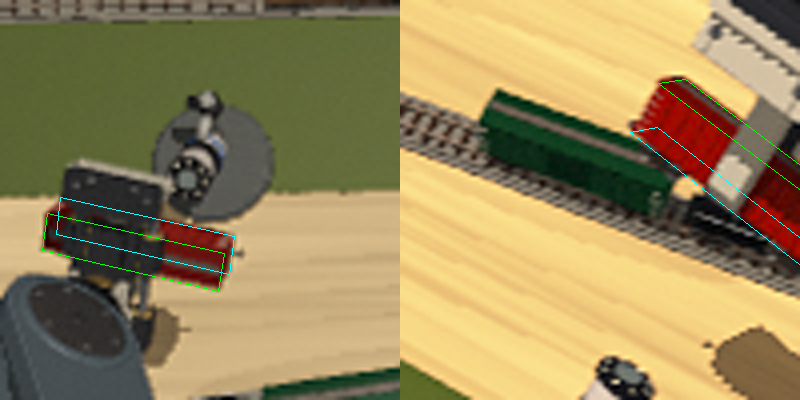

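The held car matches the predicted outline in both views to within about a pixel (3–4 mm). The green and tank cars look undisturbed. I'll let the arm settle, then hand in.

Emit:
jog_arm(segments="0 0 0 0 0 0 | 0 0 0 0 0 0 | 0 0 0 0 0 0 | 0 0 0 0 0 0")

```text
clock: 7.68
eef_pos: [0.587, 0.2057, 0.2276]
tool_rot: [0.237, 0.752, 0.587, 0.186]
wrist_force: [-0.4, -0.5, -0.2]
finger_gap: 0.344
gripper_force: 25.0
```

```bash
python3 -c "
from plant import arm
print(arm.close_job())"
```

```text
the job is handed in; nothing more can be done
None
```

I handed the job in at 7.7 s with the red boxcar gripped at 25 N at the camera's focus point; the last pictures put it within about 4 mm of target, with the other cars looking undisturbed, but no verdict came back.

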